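Put the yellow glaze sample on the counter display stand

TASK

Pull the sample rack's red latch knob out to its stop, slide the yellow plate up out of its slot by its top tab, and stand it, tab up, on the ledge of the grey display stand, near the middle and leaning back against the stand, without letting it drop. Then push the latch knob fully home, leaving the other two plates in their slots and the rest of the counter undisturbed.

Things in the scene. Friction and masses are not known exactly. Their poses are not given: they have to be found in the camera images.
- rack: Fixed wooden rack 300 wide (y), base 130 deep (x), 12 thick. Origin: underside centre, z up. Three slots at y = -98, 0, 98 lean 30 deg, tops toward -x (robot). A steel latch bar behind the plates, 62 to 74 up the slots, has a catch over one shoulder of each plate while latched, so none can come out.
- slot_mid (a point): Middle of the middle slot's floor, where a plate's origin sits: at (32.6, 0, 36.5) in the rack's frame; up-slot direction (-0.5, 0, 0.866). Each slot is 9 thick, 74 wide; back board 54 high along the slot, front lips 48, covering 8 of each side edge of a plate.
- latch (a joint): Slide of the latch bar and knob along the rack's +y, in m: 0 = home (latched), 0.024 = fully out, at its stop (plates free). A spring detent (about 5 N to break) snaps it to either end.
- latch_knob (a point): Centre of the red round latch knob at the rack's +y end, 28 in diameter, 26 long along the rack's y (its axis), on a 10 diameter stem; moves with the latch. At home it is at (-12.7, +179, +88.9) in the rack's frame.
- plate_yellow: Yellow glazed plate to be moved, 6 thick (x), 124 tall (z), 120 g; starts in any slot. T-shaped: foot 70 wide (y) and 64 tall, above it a central tab 44 wide up to 124. Origin: centre of its bottom edge; z up the slot to the tab, x out of its face away from the robot.
- tab_yellow (a point): Middle of the yellow plate's top (tab) edge, 124 along its z from its origin.
- plate_red: Red plate, same shape and frame as the yellow one, in another slot. Stays there.
- plate_green: Green plate, same shape and frame as the yellow one, in another slot. Stays there.
- stand: Fixed grey display stand, dark base 100 x 100 x 12. Origin: underside centre, z up. Back plate 96 wide (y) leans 22 deg, top toward -x (robot), up-slope direction (-0.375, 0, 0.927), 62 high from the ledge. Ledge at right angles to it, 18 deep, with front lip 5 thick, 10 high.
- ledge (a point): Point on the stand's ledge, mid width, 3 in front of the back plate: where the middle of a plate's bottom edge lies when it leans flat against the stand. At (22.8, 0, 33.1) in the stand's frame.
- burner: Bystander: red hourglass incense burner, 74 tall, 74 across.
- jar_yellow: Bystander: jar with yellow label and black cap, 75 tall, 60 across.
- jar_amber: Bystander: amber jar with brass cap, 70 tall, 56 across.
- tin: Bystander: low green-labelled tin, 38 tall, 64 across, on the robot's side of the rack and stand.
- perfume: Bystander: slim green bottle, 100 tall, 36 across, right of the stand.
- scoop: Bystander: brass spoon with wooden handle lying on the robot's side of the rack.
- soap: Bystander: white carton 70 x 45 x 25, beyond the stand.
Not all that is in view belongs to the job. Of the things like the plate_yellow, leave any that is blue; of the rest the smaller one is meant.

How it is judged (in metres and radians):
On the way, in this order (a step that is already met when the one before it is completed fails the run):
1. the latch knob is pulled out to its stop (value of joint latch above 0.02 m), for 0.1 s.
2. the yellow plate is slid up clear of its slot (distance of plate_yellow from where it was at the start of the episode above 0.05 m and height (world z) of plate_yellow above 0.078 m), for 0.1 s.
3. the yellow plate stands on the stand, let go (distance between plate_yellow and ledge below 0.027 m and contact force between plate_yellow and stand above 0.2 N and contact force between plate_yellow and the fingers below 0.05 N and linear speed of plate_yellow below 0.03 m/s and angle between plate_yellow's own z axis and vertical below 0.7 rad), for 0.2 s.
4. the latch knob is pushed home (value of joint latch below 0.003 m), for 0.1 s.
At the end, for the whole second after the job is handed in: Latch home within 3 mm; yellow plate at rest on the ledge, tab up, leaning back, square within 0.2 rad, foot within 27 mm of the ledge point, tab centred within 30 mm; red and green plates within 12 mm of their starts (value of joint latch below 0.003 m and distance between plate_yellow and ledge below 0.027 m and z of plate_yellow in the frame of stand between 0.025 and 0.05 m and x of tab_yellow in the frame of stand between -0.05 and 0 m and y of tab_yellow in the frame of stand between -0.03 and 0.03 m and angle between the y axis of plate_yellow and the y axis of stand, either way round below 0.2 rad and z of tab_yellow in the frame of stand above 0.125 m and linear speed of plate_yellow below 0.01 m/s and distance of each of plate_red, plate_green from where it was at the start of the episode below 0.012 m); the robot touches nothing.
It fails at once if the yellow plate is dropped (falls freely faster than 0.5 m/s) (contact force between plate_yellow and the fingers below 0.05 N and linear speed of plate_yellow above 0.5 m/s).
It fails at once if the red or green plate is pulled up out of its place (distance of any of plate_red, plate_green from where it was at the start of the episode above 0.03 m).
It fails at once if a bystander on the counter is moved by more than 30 mm (distance of any of burner, jar_yellow, jar_amber, tin, perfume, scoop, soap from where it was at the start of the episode above 0.03 m).
It also fails if it takes over 62 s, if anything falls off the work surface, if the arm or the gripper's body presses on something with over 40 N, if the wrist force passes 120 N, or if a joint passes its speed limit or range.

ROBOT

A 6-joint arm with a two-finger parallel gripper is mounted at the origin on the work surface. World frame = base frame: x ahead of the robot, y to its left, z up, the work surface at z = 0. Lengths are in mm, angles in degrees, forces in N, time in s.
With the tool pointing down it reaches from about 250 to 775 mm from the base axis. Payload 8.9 kg.
Tool frame: the origin (TCP) lies at the very end of the fingers, on their centre line; the grasp point (between the pads) lies 19 mm behind it (bot.tcp_to_grasp is the distance from the TCP to the grasp point, in mm); z points along the fingers, y is the line along which they close (so a half turn about z gives the same grasp; the last joint's range is limited). The gripper opens to 85 mm and grips with 20 to 120 N. Pads are 22 mm wide; open, the fingers measure 114 mm over their backs; the gripper's body (76 mm by 85 mm) begins 54 mm behind the grasp point. The pads swing forward as they close: fully open they stand 13 mm farther back than shut.
Start: joints at [-72.783, 16.656, -8.789, 64.555, 0, 82.019], TCP at [223.525, -475.037, 231.305] pointing down, gripper open.
Joint ranges: [-144.48, 144.48], [-52.06, 99.96], [-74.48, 78.29], [-112.23, 115.85], [-86.99, 84.42], [-180, 180]. Speed limits (degrees/s): [127.2, 127.2, 159.86, 180, 180, 180].

INTERFACE

Orientations are given as a 3x3 rotation matrix whose columns are the frame's x, y, z axes.
In Python, from rig import bot gives the robot as it stands.
- The arm moves only by the tool arm_command, never from a script. Its argument "series" is text: rows parted by semicolons, each of 7 numbers parted by spaces: the shift along the world's x, y, z scaled (see below), then the turn, a rotation vector about the world's x, y, z scaled (see below), then the finger opening in mm, from 0 to 85.4. In form: tx ty tz wx wy wz grip; .... A call has 1 to 8 rows; each row is the pose to reach, as a shift and turn from the pose commanded when the call began; what a row does not reach only later rows make up. The controller multiplies each number of a shift by 10 cm and each number of a turn by 0.5 rad. A row lasts 1/8 s, in which the tool goes at most 62.5 mm and 10.7 degrees, less where a joint would pass 70% of its speed; a pose out of reach is approached as far as the arm can. A call with a number of a shift or a turn outside -1 to 1 is refused whole. A call with a gripper value outside its range is refused whole. The fingers move at their own pace and stop on an object; the grip force is fixed at half the most. Time passes only in rows, so rows that repeat a pose let the fingers close. It gives the time, the measured TCP pose, the force, the opening and the grip force at its end, in the units of the state.
- bot.get_obs(): the state, without advancing time (a new reading comes with each control period).
- bot.grab_frame(name): name is "scene" or "top" or "wrist"; returns (picture, depth): 480x640x3 uint8, blue, green, red; 480x640 float32, mm along the optical axis (not along the pixel's ray), 0 where there is no reading.
- bot.camera_info(name): a dict with "camera_matrix" (3x3 intrinsics, pixels), "world_from_camera" (4x4, takes a point from camera to world coordinates); the wrist camera has in their place "hand_eye" (4x4, takes a point from camera to tool coordinates, whose origin is the TCP and whose axes are the flange's). Camera axes: x right, y down, z forward; pixel columns grow to the right and rows downward; lengths in mm; the calibration is good to about 2 mm. A picture is of the moment at which its call begins: read the wrist's pose just before it. camera_info takes no time and is no camera call.
- bot.hand_in(): hands the job in; it is judged then, once.
The state is a dict: "clock": time; "joint_pos": joint angles; "joint_vel": joint speeds; "joint_efforts": joint torques, N m; "ee_pos": TCP position; "eef_rot": TCP orientation; "wrist_force": force on the tool from outside, world axes, zero at the start; "ft_torque": the same for the moment, N m; "grip_width": finger opening in mm; "grasp_force": force on a finger pad.
Only numpy, scipy, OpenCV 4.12 (cv2) and the standard library are available. Lean on these libraries where they do the work, as an engineer would, in place of code of your own. Each camera call takes 0.05 s, during which the arm holds its last target. There are 200 camera calls.

## Working session

There is one attempt and no reset: what is moved stays moved. The work goes in short steps, Python scripts to look and compute and a tool call to move; the robot and the scene stay as the last step left them, time stands still between calls to the robot, and variables do not carry over. Pictures are saved under pics/ and viewed, at most 10 in all, crops included, and the job is handed in when it is done.

Besides the shell and the picture viewer there is one more tool, called after "Call:" as name(argument=value, ...), one argument or row to a line, values as JSON. arm_command: Moves the arm, as the interface text tells. Its arguments: {"type":"object","properties":{"series":{"type":"string"}},"required":["series"]}

```bash
mkdir -p pics; ls; cat > h.py <<'E'
import numpy as np, cv2
from rig import bot
def grab(n):
    o=bot.get_obs(); im,d=bot.grab_frame(n); ci=bot.camera_info(n)
    K=np.array(ci["camera_matrix"])
    if n=="wrist":
        T=np.eye(4);T[:3,:3]=np.array(o["eef_rot"]);T[:3,3]=o["ee_pos"]; W=T@np.array(ci["hand_eye"])
    else: W=np.array(ci["world_from_camera"])
    return im,d,K,W
def cloud(d,K,W):
    v,u=np.mgrid[:480,:640]; p=np.stack([(u-K[0,2])/K[0,0]*d,(v-K[1,2])/K[1,1]*d,d],-1)
    return p@W[:3,:3].T+W[:3,3]
E
python3 - <<'E'
from h import *
for n in("scene","top"):
    im,d,K,W=grab(n); cv2.imwrite(f"pics/{n}0.png",im); np.savez(f"{n}0.npz",im=im,d=d,K=K,W=W); print(n,K[0,0],W.round(2).tolist())
print(bot.get_obs())
E
```

```text
pics
scene 554.6611518060354 [[-0.24, 0.74, -0.63, 1388.65], [0.97, 0.2, -0.14, 89.86], [0.02, -0.65, -0.76, 1148.53], [0.0, 0.0, 0.0, 1.0]]
top 460.7243318338682 [[-0.03, -0.98, 0.2, 387.29], [-1.0, 0.03, -0.0, -109.52], [-0.0, -0.2, -0.98, 994.18], [0.0, 0.0, 0.0, 1.0]]
{'clock': 0.1, 'joint_pos': array([-7.27828300e+01,  1.66844946e+01, -8.82517009e+00,  6.45547359e+01,
       -4.35023863e-04,  8.20181488e+01]), 'joint_vel': array([ 0.06679577, -0.15206167,  0.00582477,  0.01179805, -0.07622226,
        0.01425272]), 'joint_efforts': array([ 8.83582361e-04, -5.37976742e+01,  3.31918824e+01,  9.37116070e-03,
       -1.51491918e-04, -1.25652645e-05]), 'ee_pos': array([ 223.41003118, -474.67609238,  230.81092304]), 'eef_rot': array([[ 9.04834350e-01,  4.25763648e-01, -3.39950842e-04],
       [ 4.25763758e-01, -9.04833728e-01,  1.07138866e-03],
       [ 1.48559358e-04, -1.11416801e-03, -9.99999368e-01]]), 'wrist_force': array([ 0.22115838, -0.04572569,  0.00305668]), 'ft_torque': array([ 0.01498889, -0.01893473,  0.02527599]), 'grasp_force': 0.0, 'grip_width': 85.02426719886816}
```

View pics/scene0.png

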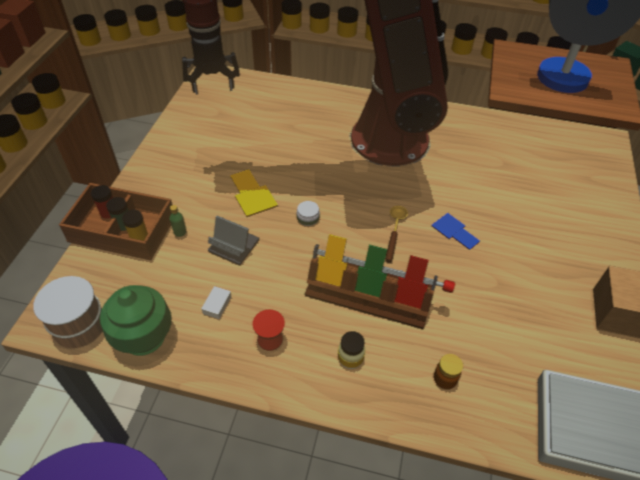

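View pics/top0.png

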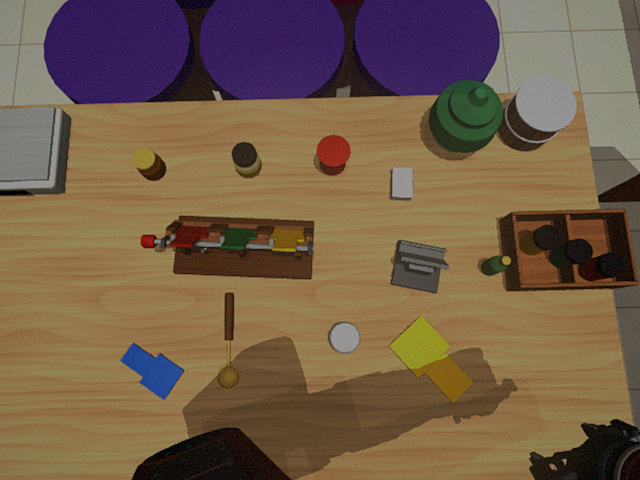

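The scene picture shows the rack with plates yellow, green and red from left to right: yellow at about (332,260), knob at (449,286), stand at (233,240). The top picture shows the knob at (148,241), the yellow plate at (290,240) and the stand at (420,265). The larger yellow plate lying at (430,355) and the blue one are decoys.

```bash
cat > m.py <<'E'
from h import *
D={}
for n in("scene","top"):
    z=np.load(n+"0.npz"); D[n]=(z["im"],cloud(z["d"],z["K"],z["W"]),z["d"])
roi={"scene":(slice(220,325),slice(300,460)),"top":(slice(205,285),slice(135,320))}
def hs(im):return cv2.cvtColor(im,cv2.COLOR_BGR2HSV)
for n,(im,P,d) in D.items():
    H=hs(im); 
    for c,lo,hi in(("yel",18,32),("grn",45,85),("red",0,6)):
        m=(H[...,0]>=lo)&(H[...,0]<=hi)&(H[...,1]>170)&(H[...,2]>60)
        if c=="red": m|=(H[...,0]>174)&(H[...,1]>170)&(H[...,2]>60)
        q=np.zeros_like(m);q[roi[n]]=m[roi[n]]; q&=(d>0)
        k,l,s,ce=cv2.connectedComponentsWithStats(q.astype(np.uint8))
        for i in range(1,k):
            if s[i,4]<40: continue
            p=P[l==i]; print(n,c,s[i].tolist(),p.mean(0).round(1),np.percentile(p,2,axis=0).round(1),np.percentile(p,98,axis=0).round(1))
            hi_=p[p[:,2]>np.percentile(p[:,2],98)-8]; print("   top",hi_.mean(0).round(1),hi_.min(0).round(1),hi_.max(0).round(1))
# rack and stand footprints from top view depth
im,P,d=D["top"]
for nm,r in(("rack",(slice(205,290),slice(165,325))),("stand",(slice(230,300),slice(380,455)))):
    for zlo,zhi in((6,18),):
        m=np.zeros(d.shape,np.uint8); m[r]=((P[...,2]>zlo)&(P[...,2]<zhi)&(d>0))[r]
        p=P[m>0]; 
        print(nm,len(p),p[:,2].mean(), cv2.minAreaRect(p[:,:2].astype(np.float32)))
    m=np.zeros(d.shape,np.uint8); m[r]=((P[...,2]>6)&(d>0))[r]; p=P[m>0]
    print(nm,"all",p.min(0).round(1),p.max(0).round(1), cv2.minAreaRect(p[p[:,2]<20][:,:2].astype(np.float32)))
# stand back plate
for n,r in(("top",(slice(230,300),slice(380,455))),("scene",(slice(210,265),slice(200,265)))):
    im,P,d=D[n]; m=np.zeros(d.shape,bool); m[r]=((P[...,2]>55)&(P[...,2]<120)&(d>0))[r]; p=P[m]
    c=p.mean(0); u,s,vt=np.linalg.svd(p-c); print(n,"plate",len(p),c.round(1),vt[2].round(3),vt[0].round(3),p.min(0).round(1),p.max(0).round(1),s.round(1))
E
python3 m.py
python3 - <<'E'
import cv2,numpy as np
im=cv2.imread('pics/top0.png'); a=cv2.resize(im[200:300,130:330],None,fx=4,fy=4,interpolation=3);cv2.imwrite('pics/c1.png',np.clip(a*1.5,0,255).astype(np.uint8))
E
```

```text
scene yel [315, 235, 33, 51, 1095] [592.3 -53.2  87.6] [559.4 -85.9  39.9] [620.4 -22.2 143.8]
   top [561.9 -49.4 141.6] [553.8 -71.  136.1] [570.3 -29.8 149.4]
scene red [395, 256, 33, 52, 1088] [606.  143.   87.7] [573.7 112.2  41.9] [633.  172.4 143. ]
   top [575.8 145.3 140.7] [569.1 125.9 135.1] [582.4 164.3 148.4]
scene red [443, 280, 12, 12, 99] [598.4 224.5  99.4] [587.6 213.3  91.5] [606.9 235.4 105.6]
   top [595.8 224.6 102. ] [584.2 212.8  98.2] [606.9 236.4 106.6]
top yel [269, 229, 36, 23, 605] [586.5 -52.5  94.5] [553.9 -85.   39.8] [619.4 -21.7 145.5]
   top [557.2 -49.7 143.1] [553.1 -69.8 137.6] [563.  -28.2 146.6]
top red [169, 226, 39, 22, 499] [599.2 144.1  96.7] [568.1 112.6  40.2] [633.1 173.  145.4]
   top [570.9 144.5 143.1] [566.  124.7 138.5] [575.6 165.7 147.1]
top red [141, 235, 14, 13, 160] [590.2 223.8  99.5] [578.7 213.2  92.4] [602.9 235.7 103.9]
   top [590.4 224.3 100.3] [578.3 212.1  95.9] [602.8 237.1 105.2]
rack 4247 11.70934908750753 ((605.9452514648438, 46.157318115234375), (300.1070251464844, 159.5093231201172), 86.02940368652344)
rack all [ 516.8 -106.2    6. ] [688.3 200.3 147.5] ((605.9452514648438, 46.157318115234375), (300.1070251464844, 159.5093231201172), 86.02940368652344)
stand 1046 11.445141791629474 ((538.652587890625, -326.9432373046875), (99.8778305053711, 99.6443862915039), 76.63424682617188)
stand all [ 480.1 -383.8    6. ] [ 597.8 -269.5   92. ] ((538.652587890625, -326.9432373046875), (99.8778305053711, 99.6443862915039), 76.63424682617188)
top plate 417 [ 535.5 -325.7   76.3] [-0.969  0.231 -0.084] [0.231 0.973 0.004] [ 518.7 -373.9   55. ] [ 557.4 -279.    92. ] [538.  268.9 138.3]
scene plate 503 [ 543.3 -326.4   74.5] [ 0.881 -0.192  0.433] [ 0.226  0.974 -0.026] [ 518.8 -376.6   55.2] [ 582.1 -279.9   93. ] [635.8 272.2  64.9]
```

View pics/c1.png

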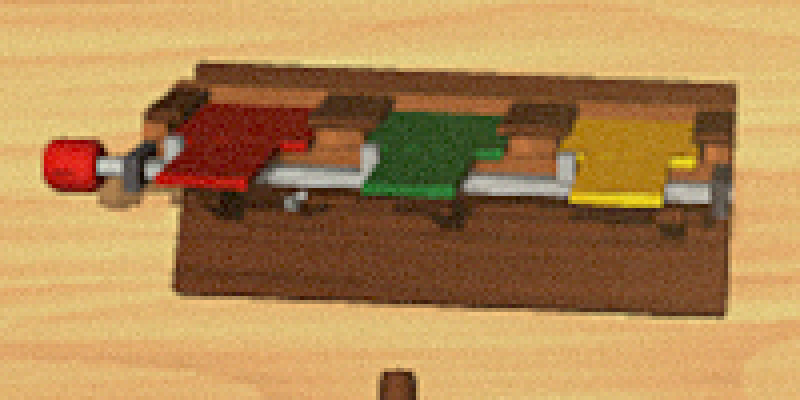

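Fits agree. The rack origin is near (595.5, 45.5) with yaw −4.0°. The stand centre is at (538.7, −326.9) with yaw −13.4°. The knob is near (595, 225, 89). I'll move above the knob.

Call:
arm_command(
  series="0.27 0.5 0 0 0 0.15 60; 0.53 1 0 0 0 0.303 60; 0.53 1 0 0 0 0.303 60",
)

```text
clock: 0.48
ee_pos: [277.5, -371.9, 231.2]
eef_rot: [[0.828, 0.561, -0.0], [0.561, -0.828, 0.002], [0.001, -0.001, -1.0]]
wrist_force: [-0.6, -0.7, 0.7]
grip_width: 60.1
grasp_force: 0.0
```

Call:
arm_command(
  series="0.27 0.5 0 0 0 0.15 60; 0.53 1 0 0 0 0.303 60; 0.53 1 0 0 0 0.303 60",
)

```text
clock: 0.85
ee_pos: [330.4, -272.7, 231.2]
eef_rot: [[0.734, 0.68, -0.0], [0.68, -0.734, 0.001], [0.0, -0.001, -1.0]]
wrist_force: [0.2, -0.1, -0.5]
grip_width: 60.0
grasp_force: 0.0
```

Call:
arm_command(
  series="0.27 0.5 0 0 0 0.15 60; 0.53 1 0 0 0 0.303 60; 0.53 1 0 0 0 0.303 60",
)

```text
clock: 1.23
ee_pos: [383.5, -173.4, 231.2]
eef_rot: [[0.623, 0.782, 0.0], [0.782, -0.623, 0.0], [0.0, -0.0, -1.0]]
wrist_force: [0.4, 0.5, -0.2]
grip_width: 59.9
grasp_force: 0.0
```

Call:
arm_command(
  series="0.27 0.5 0 0 0 0.15 60; 0.53 1 0 0 0 0.303 60; 0.53 1 0 0 0 0.303 60",
)

```text
clock: 1.6
ee_pos: [436.8, -74.1, 231.1]
eef_rot: [[0.499, 0.867, 0.0], [0.867, -0.499, -0.0], [0.0, 0.0, -1.0]]
wrist_force: [0.5, -1.0, 0.6]
grip_width: 60.0
grasp_force: 0.0
```

Call:
arm_command(
  series="0.27 0.5 0 0 0 0.15 60; 0.53 1 0 0 0 0.303 60; 0.53 1 0 0 0 0.303 60",
)

```text
clock: 1.98
ee_pos: [489.9, 25.3, 230.9]
eef_rot: [[0.363, 0.932, 0.0], [0.932, -0.363, -0.0], [-0.0, 0.0, -1.0]]
wrist_force: [-0.1, -0.0, -0.4]
grip_width: 60.3
grasp_force: 0.0
```

Call:
arm_command(
  series="0.27 0.5 0 0 0 0.15 60; 0.53 1 0 0 0 0.303 60; 0.53 1 0 0 0 0.303 60",
)

```text
clock: 2.35
ee_pos: [543.0, 124.8, 230.6]
eef_rot: [[0.22, 0.976, -0.0], [0.976, -0.22, -0.0], [-0.0, 0.0, -1.0]]
wrist_force: [0.6, -0.2, -0.2]
grip_width: 59.9
grasp_force: 0.0
```

Call:
arm_command(
  series="0.27 0.5 0 0 0 0.15 60; 0.53 1 0 0 0 0.303 60; 0.53 1 0 0 0 0.303 60",
)

```text
clock: 2.72
ee_pos: [596.0, 224.5, 230.1]
eef_rot: [[0.071, 0.997, -0.001], [0.997, -0.071, -0.001], [-0.001, -0.001, -1.0]]
wrist_force: [-0.1, -1.7, -1.1]
grip_width: 60.1
grasp_force: 0.0
```

```bash
python3 - <<'E'
from h import *
print(np.array(bot.camera_info("wrist")["hand_eye"]).round(2).tolist())
im,d,K,W=grab("wrist"); cv2.imwrite("pics/w1.png",im); P=cloud(d,K,W)
H=cv2.cvtColor(im,cv2.COLOR_BGR2HSV); m=((H[...,0]<6)|(H[...,0]>174))&(H[...,1]>150)&(H[...,2]>60)&(d>0)
k,l,s,c=cv2.connectedComponentsWithStats(m.astype(np.uint8))
for i in range(1,k):
    if s[i,4]>200:
        p=P[l==i]; print(s[i],np.median(p,axis=0).round(1),np.percentile(p,1,axis=0).round(1),np.percentile(p,99,axis=0).round(1))
E
```

```text
[[-0.0, -0.96, -0.27, 69.6], [1.0, -0.0, 0.0, 0.51], [-0.0, -0.27, 0.96, -141.89], [0.0, 0.0, 0.0, 1.0]]
[ 293  205   40   42 1439] [592.8 227.1  99.5] [579.6 212.2  84.1] [605.4 238.4 103. ]
[ 282  275   87  125 5658] [597.3 144.9 101.1] [568.  108.4  39.8] [632.8 177.4 144.6]
```

View pics/w1.png

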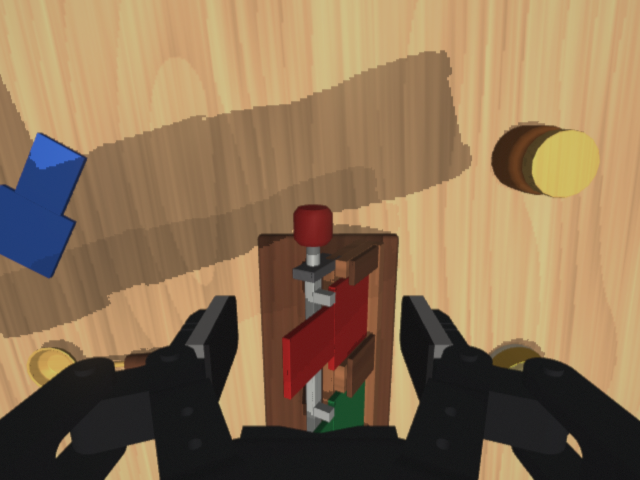

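The wrist view shows the knob at (313,226), free all round, with the red plate at (325,330). Its measured centre is about (593, 225, 89). I'll descend, grip and pull.

Call:
arm_command(
  series="-0.02 0.01 -0.5 0 0 0 60; -0.03 0.01 -1 0 0 0 60; -0.03 0.01 -1 0 0 0 60",
)

```text
clock: 3.15
ee_pos: [588.7, 222.4, 128.4]
eef_rot: [[0.074, 0.997, -0.007], [0.997, -0.074, -0.002], [-0.003, -0.007, -1.0]]
wrist_force: [-0.6, 0.3, 0.6]
grip_width: 60.0
grasp_force: 0.0
```

Call:
arm_command(
  series="0 0 -0.3 0 0 0 60; 0 0 -0.6 0 0 0 60; 0 0 -0.6 0 0 0 60; 0 0 -0.6 0 0 0 10; 0 0 -0.6 0 0 0 10; 0 0 -0.6 0 0 0 10; 0 0 -0.6 0 0 0 10; 0 0 -0.6 0 0 0 10",
)

```text
clock: 4.15
ee_pos: [591.9, 226.0, 73.9]
eef_rot: [[0.07, 0.998, 0.002], [0.998, -0.07, 0.0], [0.0, 0.002, -1.0]]
wrist_force: [-5.5, -1.4, 11.4]
grip_width: 25.9
grasp_force: 58.6
```

Call:
arm_command(
  series="0.01 0.08 0 0 0 0 10; 0.01 0.16 0 0 0 0 10; 0.02 0.22 0 0 0 0 10; 0.02 0.26 0 0 0 0 10; 0.02 0.27 0 0 0 0 10; 0.02 0.27 0 0 0 0 10; 0.02 0.27 0 0 0 0 10",
)

```text
clock: 5.03
ee_pos: [593.5, 250.1, 73.8]
eef_rot: [[0.072, 0.997, 0.001], [0.997, -0.072, -0.005], [-0.005, 0.001, -1.0]]
wrist_force: [-6.8, -15.6, 15.0]
grip_width: 26.3
grasp_force: 59.0
```

Call:
arm_command(
  series="0 -0.02 0 0 0 0 10; 0 -0.02 0 0 0 0 60; 0 -0.02 0 0 0 0 60; 0 -0.02 0.3 0 0 0 60; 0 -0.02 0.8 0 0 0 60; 0 -0.02 1 0 0 0 60; 0 -0.02 1 0 0 0 60",
)

```text
clock: 5.9
ee_pos: [594.8, 251.5, 173.2]
eef_rot: [[0.07, 0.998, 0.004], [0.998, -0.07, 0.001], [0.001, 0.004, -1.0]]
wrist_force: [0.5, -1.0, -0.6]
grip_width: 60.0
grasp_force: 0.0
```

```bash
python3 - <<'E'
from h import *
im,d,K,W=grab("wrist");P=cloud(d,K,W)
H=cv2.cvtColor(im,cv2.COLOR_BGR2HSV); m=((H[...,0]<6)|(H[...,0]>174))&(H[...,1]>150)&(H[...,2]>60)&(d>0)
k,l,s,c=cv2.connectedComponentsWithStats(m.astype(np.uint8))
for i in range(1,k):
    if s[i,4]>200:
        p=P[l==i]; print(s[i],np.median(p,axis=0).round(1),np.percentile(p,1,axis=0).round(1),np.percentile(p,99,axis=0).round(1))
E
```

```text
[ 293  228   47   53 2178] [594.4 252.1  99.5] [581.5 236.9  82.8] [607.  262.5 103. ]
[ 292  342   87   91 4146] [607.3 153.5  85.4] [579.9 109.3  39.9] [632.9 178.6 132.8]
```

The latch is out by 24 mm. Next I transit to the yellow tab, tilting the tool 30° on the way.

Call:
arm_command(
  series="-0.08 -0.3 0.5 -0.01 -0.15 0 50; -0.18 -0.8 0.6 -0.024 -0.348 0 50; -0.18 -1 0.6 -0.024 -0.348 0 50; -0.18 -1 0.6 -0.024 -0.348 0 50",
)

```text
clock: 6.45
ee_pos: [575.4, 150.0, 230.6]
eef_rot: [[0.072, 0.982, 0.172], [0.997, -0.071, -0.012], [0.0, 0.172, -0.985]]
wrist_force: [0.4, 1.1, 1.0]
grip_width: 49.8
grasp_force: 0.0
```

Call:
arm_command(
  series="-0.09 -0.5 0 -0.012 -0.17 0 50; -0.18 -1 0 -0.024 -0.348 0 50; -0.18 -1 0 -0.024 -0.348 0 50",
)

```text
clock: 6.82
ee_pos: [555.3, 49.4, 229.2]
eef_rot: [[0.073, 0.938, 0.338], [0.997, -0.069, -0.024], [0.0, 0.339, -0.941]]
wrist_force: [-0.5, 0.5, 0.5]
grip_width: 49.9
grasp_force: 0.0
```

Call:
arm_command(
  series="-0.09 -0.5 0 -0.012 -0.17 0 45; -0.19 -1 0 -0.024 -0.35 0 45; -0.19 -1 0 -0.024 -0.35 0 45; -0.19 -1 -0.3 -0.024 -0.35 0 45; -0.19 -1 -0.3 -0.024 -0.35 0 45",
)

```text
clock: 7.45
ee_pos: [538.5, -47.7, 199.5]
eef_rot: [[0.069, 0.866, 0.496], [0.998, -0.061, -0.032], [0.003, 0.497, -0.868]]
wrist_force: [-0.0, -0.1, 0.1]
grip_width: 44.8
grasp_force: 0.0
```

```bash
python3 - <<'E'
from h import *
o=bot.get_obs();print(np.array(o["ee_pos"]).round(1),o["joint_pos"].round(1));print(np.array(o["eef_rot"]).round(3))
im,d,K,W=grab("wrist"); cv2.imwrite("pics/w2.png",im);P=cloud(d,K,W)
H=cv2.cvtColor(im,cv2.COLOR_BGR2HSV); m=(H[...,0]>=18)&(H[...,0]<=32)&(H[...,1]>170)&(H[...,2]>60)&(d>0)
k,l,s,c=cv2.connectedComponentsWithStats(m.astype(np.uint8))
for i in range(1,k):
    if s[i,4]>800:
        p=P[l==i]; hi=p[p[:,2]>np.percentile(p[:,2],99)-6]
        print(s[i],p.mean(0).round(1),np.percentile(p,1,axis=0).round(1),np.percentile(p,99,axis=0).round(1),"top",hi.mean(0).round(1),hi.min(0).round(1),hi.max(0).round(1))
E
```

```text
[538.5 -47.7 199.5] [-16.7  -0.7 -44.3  17.2   6.4  79. ]
[[ 0.069  0.866  0.496]
 [ 0.998 -0.061 -0.032]
 [ 0.003  0.497 -0.868]]
[598  79  42  24 832] [2003.1   21.9 -407.1] [1996.2   -8.7 -467.8] [2009.7   52.5 -349.2] top [2002.    11.4 -351.4] [1994.   -11.9 -355.2] [2007.6   52.6 -345.1]
[ 288  179   20  127 1947] [571.3 -45.5 120.3] [553.4 -84.3  44.9] [616.5 -17.8 144.9] top [556.9 -48.7 143.1] [552.6 -72.  139. ] [563.5 -28.1 145.5]
[  543   225    97   209 11570] [2002.3 -831.9 -336. ] [ 1994.2 -1125.3  -504.2] [2010.4 -464.4 -191.3] top [ 2001.8 -1085.6  -188.5] [ 1991.6 -1148.9  -197.2] [2007.5 -971.7 -171.1]
```

View pics/w2.png

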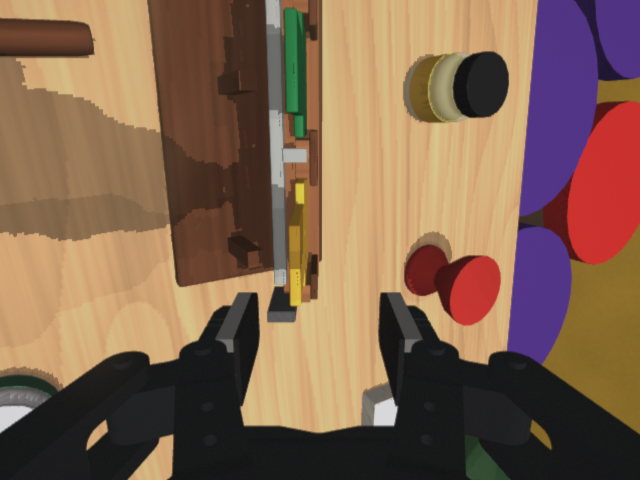

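The wrist view shows the tab edge-on between the fingers at (297,290), free of the latch bar. It agrees with the computed tab point (559, −50, 144). I'll slide down along the slot and grip.

Call:
arm_command(
  series="-0.04 0 -0.12 0 0 0 45; -0.04 0 -0.12 0 0 0 45; 0.06 -0.01 -0.3 0 0 0 45; 0.22 -0.02 -0.57 0 0 0 45; 0.38 -0.03 -0.85 0 0 0 45; 0.38 -0.03 -0.85 0 0 0 45; 0.38 -0.03 -0.85 0 0 0 45",
)

```text
clock: 8.38
ee_pos: [577.0, -51.8, 117.4]
eef_rot: [[0.07, 0.863, 0.5], [0.998, -0.061, -0.034], [0.001, 0.501, -0.865]]
wrist_force: [0.5, 0.3, 0.6]
grip_width: 45.0
grasp_force: 0.0
```

Call:
arm_command(
  series="0 0 0 0 0 0 0; 0 0 0 0 0 0 0; 0 0 0 0 0 0 0; 0 0 0 0 0 0 0; 0 0 0 0 0 0 0; 0 0 0 0 0 0 0",
)

```text
clock: 9.12
ee_pos: [574.4, -51.9, 116.0]
eef_rot: [[0.071, 0.865, 0.497], [0.997, -0.062, -0.035], [0.001, 0.498, -0.867]]
wrist_force: [-16.6, -0.4, 15.7]
grip_width: 5.1
grasp_force: 59.1
```

Call:
arm_command(
  series="-0.05 0.003 0.087 0 0 0 0; -0.1 0.007 0.173 0 0 0 0; -0.15 0.01 0.26 0 0 0 0; -0.2 0.014 0.346 0 0 0 0; -0.25 0.017 0.433 0 0 0 0; -0.3 0.02 0.52 0 0 0 0; -0.35 0.024 0.606 0 0 0 0; -0.35 0.024 0.606 0 0 0 0",
)

```text
clock: 10.12
ee_pos: [541.8, -49.8, 178.0]
eef_rot: [[0.07, 0.863, 0.501], [0.998, -0.061, -0.035], [0.001, 0.502, -0.865]]
wrist_force: [-0.7, -0.0, -0.9]
grip_width: 5.3
grasp_force: 58.9
```

```bash
cat > pl.py <<'E'
from h import *
import sys
o=bot.get_obs();R=np.array(o["eef_rot"]);t=np.array(o["ee_pos"]);print(t.round(1),o["wrist_force"].round(1),o["grip_width"]);print(R.round(3))
for n in ("scene","top"):
    im,d,K,W=grab(n); P=cloud(d,K,W); cv2.imwrite(f"pics/{n}_{sys.argv[1]}.png",im)
    H=cv2.cvtColor(im,cv2.COLOR_BGR2HSV); m=(H[...,0]>=15)&(H[...,0]<=34)&(H[...,1]>170)&(H[...,2]>60)&(d>0)&(np.linalg.norm(P-t,axis=-1)<140)&(P[...,2]>25)
    k,l,s,c=cv2.connectedComponentsWithStats(m.astype(np.uint8))
    for i in range(1,k):
        if s[i,4]>150:
            p=P[l==i]; q=(p-t)@R
            print(n,s[i],"world",p.mean(0).round(1),p.min(0).round(1),p.max(0).round(1),"tool",np.percentile(q,1,axis=0).round(1),np.percentile(q,99,axis=0).round(1))
            c=p.mean(0);print("   axes",np.linalg.svd(p-c,full_matrices=False)[2].round(3).tolist())
E
python3 pl.py a
python3 - <<'E'
import cv2
cv2.imwrite('pics/c2.png',cv2.resize(cv2.imread('pics/scene_a.png')[170:330,200:480],None,fx=2.5,fy=2.5))
E
```

```text
[541.8 -49.8 178. ] [-0.7 -0.  -0.9] 5.314582223210125
[[ 0.07   0.863  0.501]
 [ 0.998 -0.061 -0.035]
 [ 0.001  0.502 -0.865]]
scene [ 320  207   32   55 1007] world [565.7 -50.2 142.5] [521.8 -86.5  85.1] [594.1 -15.1 209.5] tool [-32.8  -4.1 -29.8] [34.5  8.6 89.6]
   axes [[0.489, -0.04, -0.871], [0.074, 0.997, -0.004], [0.869, -0.063, 0.49]]
top [286 237  19  26 297] world [562.9 -68.9 139.8] [521.8 -87.2  55.6] [599.1 -49.7 209.8] tool [-33.  -10.4 -33.8] [  1.6   2.9 127.9]
   axes [[-0.458, 0.032, 0.889], [-0.094, -0.995, -0.013], [-0.884, 0.09, -0.458]]
```

View pics/c2.png

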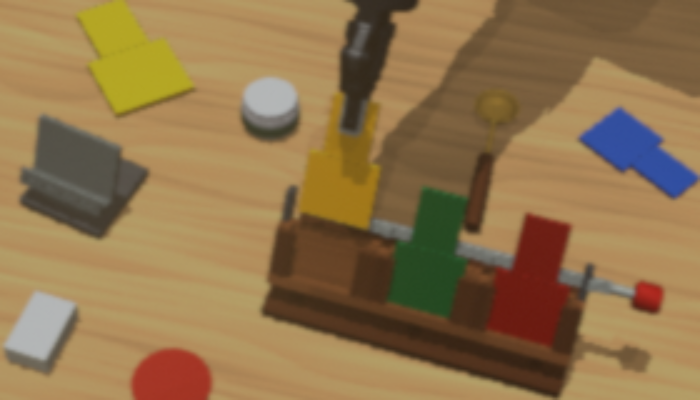

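The plate hangs square in the grip, clear of its slot; its bottom edge is about 92 mm past the TCP. Now the transfer numbers.

```bash
python3 - <<'E'
from h import *
from scipy.spatial.transform import Rotation as Ro
o=bot.get_obs();R=np.array(o["eef_rot"]);t=np.array(o["ee_pos"])
a=np.radians(-13.37);Rz=Ro.from_euler('z',a).as_matrix()
us=Rz@[-.3746,0,.9272];ns=Rz@[.9272,0,.3746];ys=Rz@[0,1,0]
Rt=np.stack([ys,ns,-us],1);rv=Ro.from_matrix(Rt@R.T).as_rotvec()
L=np.array([538.65,-326.94,0])+Rz@[22.8,0,33.1]
tt=L+92*us+5*ns-0.8*ys
print(np.linalg.det(Rt),rv/.5,L.round(1),us.round(3),ns.round(3),"final",tt.round(1),"hover30",(tt+30*us).round(1),"delta hover",(tt+30*us-t).round(1))
E
```

```text
1.0000250000000002 [ 0.04103519  0.27871206 -0.32532041] [ 560.8 -332.2   33.1] [-0.364  0.087  0.927] [ 0.902 -0.214  0.375] final [ 531.6 -326.1  120.3] hover30 [ 520.7 -323.5  148.1] delta hover [ -21.  -273.8  -29. ]
```

Call:
arm_command(
  series="-0.05 0 0.2 0 0 0 0; -0.05 0 0.45 0 0 0 0; -0.05 0 0.7 0 0 0 0; -0.05 0 0.7 0 0 0 0",
)

```text
clock: 10.72
ee_pos: [537.8, -50.0, 248.5]
eef_rot: [[0.07, 0.862, 0.502], [0.998, -0.061, -0.035], [0.0, 0.503, -0.864]]
wrist_force: [0.2, -0.9, -1.7]
grip_width: 5.2
grasp_force: 58.7
```

Call:
arm_command(
  series="-0.01 -0.2 0 0.003 0.02 -0.03 0; -0.03 -0.5 0 0.007 0.05 -0.06 0; -0.05 -0.9 0 0.014 0.093 -0.108 0; -0.05 -0.91 0 0.014 0.093 -0.108 0",
)

```text
clock: 11.22
ee_pos: [531.3, -142.7, 245.4]
eef_rot: [[0.127, 0.882, 0.454], [0.992, -0.115, -0.055], [0.004, 0.458, -0.889]]
wrist_force: [0.3, -0.1, -2.1]
grip_width: 5.3
grasp_force: 58.8
```

Call:
arm_command(
  series="-0.02 -0.45 0 0.007 0.045 -0.055 0; -0.05 -0.91 0 0.014 0.093 -0.108 0; -0.05 -0.91 0 0.014 0.093 -0.108 0",
)

```text
clock: 11.6
ee_pos: [526.5, -233.6, 245.6]
eef_rot: [[0.18, 0.894, 0.41], [0.984, -0.165, -0.072], [0.003, 0.416, -0.909]]
wrist_force: [-1.3, 0.0, -2.1]
grip_width: 4.7
grasp_force: 58.8
```

Call:
arm_command(
  series="-0.02 -0.35 0 0.007 0.045 -0.055 0; -0.05 -0.75 0 0.014 0.093 -0.109 0; -0.06 -0.92 0 0.014 0.093 -0.109 0; -0.06 -0.92 -0.2 0.014 0.093 -0.109 0; -0.06 -0.92 -0.4 0.014 0.093 -0.109 0; -0.06 -0.92 -0.5 0.014 0.093 -0.109 0; -0.06 -0.92 -0.5 0.014 0.093 -0.109 0",
)

```text
clock: 12.48
ee_pos: [520.2, -322.5, 196.0]
eef_rot: [[0.23, 0.903, 0.363], [0.973, -0.214, -0.084], [0.002, 0.373, -0.928]]
wrist_force: [-1.0, -0.2, -1.9]
grip_width: 4.9
grasp_force: 58.6
```

```bash
python3 pl.py b
```

```text
[ 520.2 -322.5  196. ] [-1.  -0.2 -1.9] 4.937406464008505
[[ 0.23   0.903  0.363]
 [ 0.973 -0.214 -0.084]
 [ 0.002  0.373 -0.928]]
scene [216 171  28  55 817] world [ 537.4 -322.9  160.7] [ 495.2 -362.1  110. ] [ 563.5 -289.5  237.1] tool [-31.6  -4.5 -34.9] [36.2  7.4 87.9]
   axes [[0.342, -0.193, -0.92], [0.271, 0.957, -0.1], [0.9, -0.215, 0.379]]
top [411 247  25  17 192] world [ 537.1 -307.3  170.4] [ 494.2 -340.9  112.2] [ 560.8 -280.4  327.4] tool [  -7.3   -2.  -133.4] [35.9 16.1 88.1]
   axes [[-0.331, 0.132, 0.934], [0.227, 0.972, -0.057], [-0.916, 0.193, -0.352]]
```

Call:
arm_command(
  series="0 -0.02 -0.2 0 0 0 0; 0.005 -0.025 -0.4 0 0 0 0; 0.005 -0.025 -0.48 0 0 0 0; 0.035 -0.033 -0.56 0 0 0 0; 0.065 -0.04 -0.64 0 0 0 0; 0.095 -0.047 -0.71 0 0 0 0; 0.095 -0.047 -0.71 0 0 0 0",
)

```text
clock: 13.45
ee_pos: [530.0, -328.1, 125.4]
eef_rot: [[0.231, 0.903, 0.364], [0.973, -0.215, -0.085], [0.001, 0.373, -0.928]]
wrist_force: [-0.9, -1.2, -1.2]
grip_width: 5.5
grasp_force: 58.7
```

```bash
python3 pl.py c
python3 - <<'E'
import cv2
cv2.imwrite('pics/c3.png',cv2.resize(cv2.imread('pics/scene_c.png')[160:280,170:310],None,fx=5,fy=5,interpolation=2))
E
```

```text
[ 530.  -328.1  125.4] [-0.9 -1.2 -1.2] 5.518330316264459
[[ 0.231  0.903  0.364]
 [ 0.973 -0.215 -0.085]
 [ 0.001  0.373 -0.928]]
scene [216 199  25  48 713] world [ 547.7 -329.8   88.5] [ 511.1 -368.1   40.8] [ 572.9 -296.5  161. ] tool [-32.6  -3.5 -33.7] [34.8  7.9 87.2]
   axes [[0.344, -0.16, -0.925], [0.265, 0.962, -0.067], [-0.901, 0.222, -0.373]]
top [407 249  23  16 167] world [ 547.3 -312.7   96.6] [ 505.9 -348.    34.4] [ 572.  -287.3  256. ] tool [ -7.6  -2.7 -68.6] [36.5 15.3 92.5]
   axes [[-0.332, 0.138, 0.933], [0.222, 0.973, -0.064], [-0.917, 0.186, -0.353]]
```

View pics/c3.png

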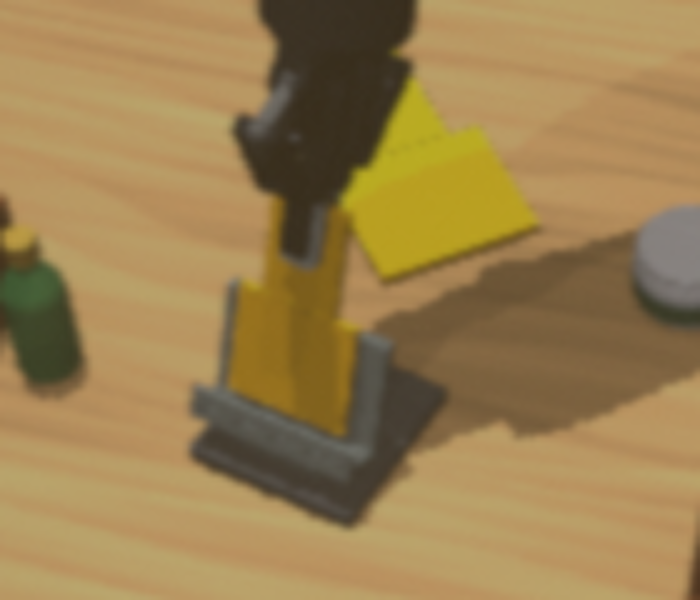

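The plate is over the ledge, between the lip and the back plate and roughly centred. I'll lower it to contact.

Call:
arm_command(
  series="0.009 -0.002 -0.023 0 0 0 0; 0.018 -0.004 -0.046 0 0 0 0; 0.022 -0.005 -0.056 0 0 0 0; 0.022 -0.005 -0.056 0 0 0 0",
)

```text
clock: 14.05
ee_pos: [532.2, -328.8, 120.2]
eef_rot: [[0.231, 0.902, 0.364], [0.973, -0.215, -0.086], [0.001, 0.374, -0.927]]
wrist_force: [-1.1, -0.2, -1.5]
grip_width: 5.4
grasp_force: 58.7
```

Call:
arm_command(
  series="0.005 -0.001 -0.012 0 0 0 0; 0.01 -0.002 -0.025 0 0 0 0; 0.01 -0.002 -0.025 0 0 0 0",
)

```text
clock: 14.42
ee_pos: [533.2, -329.3, 119.1]
eef_rot: [[0.231, 0.902, 0.365], [0.973, -0.214, -0.087], [-0.0, 0.375, -0.927]]
wrist_force: [-10.2, 3.2, 15.8]
grip_width: 5.7
grasp_force: 61.7
```

Call:
arm_command(
  series="-0.005 0.001 0.013 0 0 0 0; -0.02 0.005 0.005 0 0 0 0; -0.036 0.009 -0.002 0 0 0 0; -0.045 0.011 -0.006 0 0 0 0; -0.045 0.011 -0.006 0 0 0 0",
)

```text
clock: 15.05
ee_pos: [529.0, -328.1, 117.4]
eef_rot: [[0.231, 0.902, 0.365], [0.973, -0.214, -0.086], [0.0, 0.375, -0.927]]
wrist_force: [1.4, 0.7, 1.7]
grip_width: 5.1
grasp_force: 59.2
```

Call:
arm_command(
  series="-0.009 0.002 -0.004 0 0 0 0; -0.018 0.004 -0.008 0 0 0 0; -0.018 0.004 -0.008 0 0 0 0",
)

```text
clock: 15.42
ee_pos: [528.4, -328.0, 117.3]
eef_rot: [[0.23, 0.901, 0.367], [0.973, -0.213, -0.087], [0.0, 0.377, -0.926]]
wrist_force: [6.4, -0.5, -0.5]
grip_width: 5.0
grasp_force: 58.8
```

It now touches both ledge and back plate. I'll open and back off along the plate's up direction.

Call:
arm_command(
  series="0 0 0 0 0 0 12; 0 0 0 0 0 0 25; 0 0 0 0 0 0 40; 0 0 0 0 0 0 40; 0 0 0 0 0 0 40; 0 0 0 0 0 0 40",
)

```text
clock: 16.18
ee_pos: [526.9, -327.5, 116.4]
eef_rot: [[0.231, 0.902, 0.364], [0.973, -0.215, -0.086], [0.001, 0.374, -0.927]]
wrist_force: [0.0, 0.2, 1.1]
grip_width: 39.8
grasp_force: 0.0
```

Call:
arm_command(
  series="-0.05 0.012 0.12 0 0 0 40; -0.14 0.034 0.37 0 0 0 40; -0.24 0.056 0.6 0 0 0 40; -0.36 0.087 0.93 0 0 0 40; -0.36 0.087 0.93 0 0 0 40",
)

```text
clock: 16.8
ee_pos: [491.5, -319.9, 213.1]
eef_rot: [[0.231, 0.901, 0.367], [0.973, -0.213, -0.09], [-0.002, 0.378, -0.926]]
wrist_force: [0.3, -0.6, -0.1]
grip_width: 39.9
grasp_force: 0.0
```

```bash
python3 pl.py d
python3 - <<'E'
import cv2
cv2.imwrite('pics/c4.png',cv2.resize(cv2.imread('pics/scene_d.png')[160:280,170:310],None,fx=5,fy=5,interpolation=2))
E
```

```text
[ 491.5 -319.9  213.1] [ 0.3 -0.6 -0.1] 39.889401055970474
[[ 0.231  0.901  0.367]
 [ 0.973 -0.213 -0.09 ]
 [-0.002  0.378 -0.926]]
scene [219 199  23  31 419] world [ 532.1 -326.8  116.9] [ 513.1 -363.1   82.7] [ 553.1 -296.6  153.2] tool [-24.9  -3.7  68. ] [ 31.2   6.9 138.4]
   axes [[-0.368, 0.077, 0.927], [-0.231, -0.973, -0.011], [0.901, -0.218, 0.376]]
top [409 255  31  15 187] world [ 529.  -319.3  126.4] [ 492.5 -347.9   84.1] [ 548.7 -295.5  285.5] tool [-13.4  -3.4 -29. ] [ 36.1  20.3 138.4]
   axes [[-0.301, 0.049, 0.952], [0.244, 0.969, 0.027], [-0.922, 0.24, -0.304]]
```

View pics/c4.png

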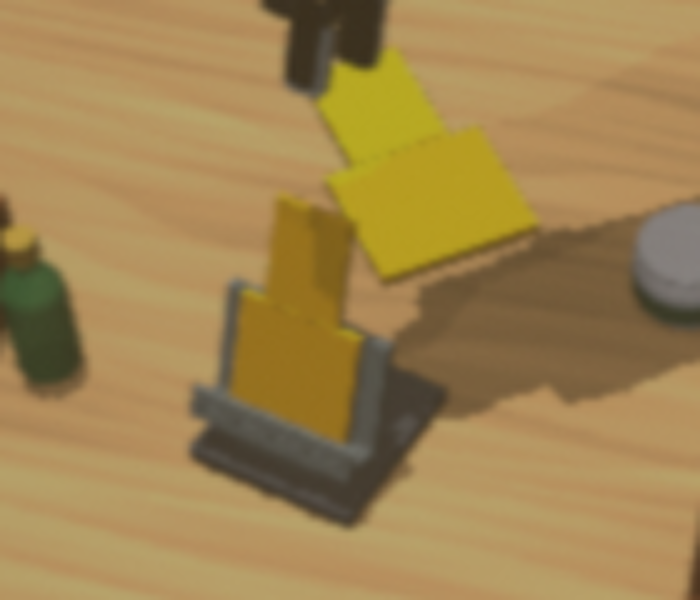

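The plate stands flat against the stand, tab up and centred. Next I go back to the knob.

```bash
python3 - <<'E'
from h import *
from scipy.spatial.transform import Rotation as Ro
R=np.array(bot.get_obs()["eef_rot"]); Rt=np.array([[.07,.9975,0],[.9975,-.07,0],[0,0,-1]])
print(Ro.from_matrix(Rt@R.T).as_rotvec()/.5, bot.get_obs()["ee_pos"])
E
```

```text
[0.11650134 0.76059184 0.32253882] [ 490.89430197 -318.98768728  210.0942672 ]
```

Call:
arm_command(
  series="0 0.2 0.2 0 0 0 50; 0.09 0.6 0.2 0.01 0.065 0.027 60; 0.17 0.95 0.2 0.0194 0.127 0.0538 60; 0.17 0.95 0.2 0.0194 0.127 0.0538 60",
)

```text
clock: 17.4
ee_pos: [508.2, -221.6, 228.6]
eef_rot: [[0.202, 0.931, 0.305], [0.979, -0.191, -0.066], [-0.003, 0.312, -0.95]]
wrist_force: [0.2, -0.0, 0.1]
grip_width: 59.7
grasp_force: 0.0
```

Call:
arm_command(
  series="0.09 0.48 0 0.01 0.065 0.027 60; 0.17 0.95 0 0.0194 0.127 0.0538 60; 0.17 0.95 0 0.0194 0.127 0.0538 60",
)

```text
clock: 17.77
ee_pos: [525.2, -126.8, 228.6]
eef_rot: [[0.175, 0.953, 0.246], [0.985, -0.168, -0.049], [-0.006, 0.251, -0.968]]
wrist_force: [0.6, -1.4, 0.9]
grip_width: 60.1
grasp_force: 0.0
```

Call:
arm_command(
  series="0.09 0.48 0 0.01 0.065 0.027 60; 0.17 0.95 0 0.0194 0.127 0.0538 60; 0.17 0.95 0 0.0194 0.127 0.0538 60",
)

```text
clock: 18.15
ee_pos: [542.4, -32.6, 228.7]
eef_rot: [[0.148, 0.971, 0.186], [0.989, -0.144, -0.035], [-0.007, 0.189, -0.982]]
wrist_force: [-0.0, 0.7, -0.2]
grip_width: 60.4
grasp_force: 0.0
```

Call:
arm_command(
  series="0.09 0.48 0 0.01 0.065 0.027 60; 0.17 0.95 0 0.0194 0.127 0.0538 60; 0.17 0.95 0 0.0194 0.127 0.0538 60",
)

```text
clock: 18.52
ee_pos: [559.6, 61.8, 228.6]
eef_rot: [[0.122, 0.985, 0.124], [0.992, -0.12, -0.021], [-0.006, 0.126, -0.992]]
wrist_force: [0.5, -0.7, 0.6]
grip_width: 60.0
grasp_force: 0.0
```

Call:
arm_command(
  series="0.09 0.48 0 0.01 0.065 0.027 60; 0.17 0.95 0 0.0194 0.127 0.0538 60; 0.17 0.95 0 0.0194 0.127 0.0538 60",
)

```text
clock: 18.9
ee_pos: [576.7, 156.4, 228.5]
eef_rot: [[0.096, 0.994, 0.061], [0.995, -0.095, -0.01], [-0.004, 0.062, -0.998]]
wrist_force: [-0.2, -0.9, 0.0]
grip_width: 60.1
grasp_force: 0.0
```

Call:
arm_command(
  series="0.09 0.48 0 0.01 0.065 0.027 60; 0.18 0.95 0 0.0194 0.127 0.0538 60; 0.18 0.95 0 0.0194 0.127 0.0538 60; 0.18 0.95 0 0.0194 0.127 0.0538 60",
)

```text
clock: 19.4
ee_pos: [594.1, 249.0, 228.9]
eef_rot: [[0.071, 0.997, -0.002], [0.997, -0.071, -0.0], [-0.0, -0.002, -1.0]]
wrist_force: [0.6, -0.8, -0.2]
grip_width: 60.1
grasp_force: 0.0
```

```bash
python3 - <<'E'
from h import *
o=bot.get_obs();print(np.array(o["ee_pos"]).round(1))
im,d,K,W=grab("wrist");P=cloud(d,K,W)
H=cv2.cvtColor(im,cv2.COLOR_BGR2HSV); m=((H[...,0]<6)|(H[...,0]>174))&(H[...,1]>150)&(H[...,2]>60)&(d>0)
k,l,s,c=cv2.connectedComponentsWithStats(m.astype(np.uint8))
for i in range(1,k):
    if s[i,4]>200:
        p=P[l==i]; print(s[i],np.median(p,axis=0).round(1),np.percentile(p,1,axis=0).round(1),np.percentile(p,99,axis=0).round(1))
E
```

```text
[594.1 249.  228.9]
[ 299  206   38   42 1411] [594.2 251.3  99.5] [581.3 237.   84.3] [606.7 262.3 103. ]
[ 289  303   83  127 5371] [597.8 146.1 100. ] [568.3 108.4  40. ] [632.4 177.7 144.6]
```

Call:
arm_command(
  series="0 0.01 -0.5 0 0 0 60; 0 0.01 -0.9 0 0 0 60; 0 0.01 -0.9 0 0 0 60",
)

```text
clock: 19.82
ee_pos: [591.8, 249.9, 137.1]
eef_rot: [[0.072, 0.997, -0.007], [0.997, -0.072, -0.001], [-0.002, -0.007, -1.0]]
wrist_force: [0.1, 0.1, 0.2]
grip_width: 60.1
grasp_force: 0.0
```

Call:
arm_command(
  series="0 0 -0.3 0 0 0 60; 0 0 -0.66 0 0 0 60; 0 0 -0.66 0 0 0 60; 0 0 -0.66 0 0 0 10; 0 0 -0.66 0 0 0 10; 0 0 -0.66 0 0 0 10; 0 0 -0.66 0 0 0 10; 0 0 -0.66 0 0 0 10",
)

```text
clock: 20.82
ee_pos: [593.7, 252.5, 76.2]
eef_rot: [[0.07, 0.998, -0.001], [0.998, -0.07, 0.002], [0.001, -0.001, -1.0]]
wrist_force: [-7.1, -0.5, 13.6]
grip_width: 26.3
grasp_force: 58.6
```

Call:
arm_command(
  series="-0.005 -0.08 0 0 0 0 10; -0.01 -0.16 0 0 0 0 10; -0.015 -0.22 0 0 0 0 10; -0.02 -0.25 0 0 0 0 10; -0.02 -0.27 0 0 0 0 10; -0.02 -0.27 0 0 0 0 10; -0.02 -0.27 0 0 0 0 10",
)

```text
clock: 21.7
ee_pos: [592.0, 228.4, 76.3]
eef_rot: [[0.068, 0.998, -0.0], [0.998, -0.068, 0.007], [0.007, -0.001, -1.0]]
wrist_force: [-6.9, 12.4, 10.4]
grip_width: 25.8
grasp_force: 58.5
```

Call:
arm_command(
  series="0 0.015 0 0 0 0 10; 0 0.015 0 0 0 0 60; 0 0.015 0 0 0 0 60; 0 0.015 0 0 0 0 60; 0 0.015 0.4 0 0 0 60; 0 0.015 0.9 0 0 0 60; 0 0.015 1 0 0 0 60; 0 0.015 1 0 0 0 60",
)

```text
clock: 22.7
ee_pos: [592.3, 226.6, 173.7]
eef_rot: [[0.07, 0.998, -0.001], [0.998, -0.07, 0.001], [0.001, -0.001, -1.0]]
wrist_force: [0.0, -0.8, -0.5]
grip_width: 60.2
grasp_force: 0.0
```

Call:
arm_command(
  series="-0.3 0 0.3 0 0 0 60; -0.6 0 0.6 0 0 0 60; -1 0 0.6 0 0 0 60; -1 0 0.6 0 0 0 60; -1 0 0.6 0 0 0 60",
)

```text
clock: 23.32
ee_pos: [491.9, 226.5, 232.3]
eef_rot: [[0.07, 0.998, -0.003], [0.998, -0.07, 0.0], [0.0, -0.003, -1.0]]
wrist_force: [-0.1, -0.4, -0.3]
grip_width: 59.8
grasp_force: 0.0
```

```bash
sed "s/(\"scene\",\"top\"):\n/&/; s/z=np.load(n+\"0.npz\"); //; s/D\[n\]=.*/im,d,K,W=grab(n);cv2.imwrite(f'pics\/{n}_e.png',im); D[n]=(im,cloud(d,K,W),d)/" m.py > m2.py; python3 m2.py | grep -v plate
python3 - <<'E'
import cv2
cv2.imwrite('pics/c5.png',cv2.imread('pics/scene_e.png')[80:400])
E
```

```text
scene red [395, 256, 33, 52, 1102] [605.9 143.1  87.6] [573.7 112.2  41.7] [633.  172.6 142.9]
   top [575.6 145.  140.8] [569.7 125.6 135. ] [583.  164.  150.4]
scene red [443, 280, 12, 12, 110] [598.5 224.1  99.7] [584.2 213.3  89.9] [608.1 235.6 106.4]
   top [595.7 224.5 102.4] [583.7 212.8  98.4] [608.1 236.1 106.8]
top red [169, 226, 40, 22, 517] [599.1 144.1  96.9] [567.8 112.4  40.5] [632.7 173.3 145.9]
   top [570.9 144.  143.2] [566.2 123.8 138. ] [577.7 166.6 148.1]
top red [141, 235, 14, 13, 155] [590.4 223.7  99.4] [578.7 213.1  92.4] [602.9 236.2 104.1]
   top [591.  224.4 100.1] [579.4 212.6  96.1] [602.9 236.5 107. ]
rack 4290 11.669311926893899 ((591.5593872070312, 47.12134552001953), (299.900146484375, 130.78363037109375), 86.02420806884766)
rack all [ 517.  -106.2    6.1] [664.9 199.8 148.1] ((591.5593872070312, 47.12134552001953), (299.900146484375, 130.78363037109375), 86.02420806884766)
stand 1008 11.507942970182954 ((538.3402709960938, -327.27752685546875), (100.18301391601562, 99.13883209228516), 76.8862075805664)
stand all [ 479.9 -383.6    6.2] [ 597.7 -268.2  151.1] ((538.3402709960938, -327.27752685546875), (100.18301391601562, 99.13883209228516), 76.8862075805664)
```

View pics/c5.png

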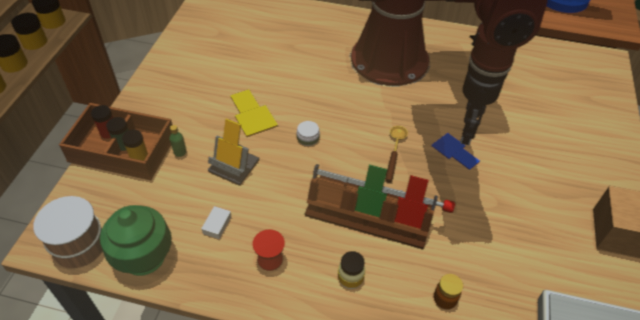

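The knob is back at its starting pixel and position (within 0.5 mm), the yellow plate stands on the stand at (230,150), and everything else is in place.

```bash
python3 -c "
from rig import bot
print(bot.hand_in())"
```

```text
the job is handed in; nothing more can be done
None
```

The yellow plate stands tab up and leaning back near the middle of the ledge, the latch knob is back home within about 0.5 mm, nothing else was visibly disturbed, and I handed the job in at about 23 s; no verdict came back.

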